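# Divert grinding balls to the round tub

### The arm

A 6-joint arm with a two-finger parallel gripper is mounted at the origin on the work surface. World frame = base frame: x ahead of the robot, y to its left, z up, the work surface at z = 0. Lengths are in m, angles in degrees, forces in N, time in s.
With the tool pointing down it reaches from about 0.35 to 0.975 m from the base axis. Payload 4.9 kg.
Tool frame: the origin (TCP) lies at the very end of the fingers, on their centre line; the grasp point (between the pads) lies 19 mm behind it; y points along the fingers, x is the direction in which the jaws open and shut, and the axes are right-handed (so a half turn about y gives the same grasp; the last joint's range is limited). The gripper opens to 85 mm and grips with 20 to 120 N. Pads are 22 mm wide; open, the fingers measure 114 mm over their backs; the gripper's body (76 mm by 85 mm) begins 54 mm behind the grasp point. The pads swing forward as they close: fully open they stand 13 mm farther back than shut.
Start: joints at [62.567, 3.019, 92.412, -0, 84.569, -6.818], TCP at [0.22, 0.585, 0.231] pointing down, gripper open.
Joint ranges: [-172.51, 172.51], [-57.92, 126.97], [3.15, 148.05], [-58.71, 238.71], [5.1, 150.11], [-179.66, 179.66]. Speed limits (degrees/s): [147.25, 147.25, 180, 180, 180, 180].

### API

Orientations are given as [roll, pitch, yaw] about the fixed x, y, z axes, in that order (R = Rz(yaw) Ry(pitch) Rx(roll)).
In Python, from bench import ctrl, imaging gives the robot as it stands.
- The arm moves only by the shell command python3 -m crank 'ROWS' [OPENING] [FORCE]. ROWS is a JSON object of lists of equal length, an entry for each row: "xyz": the shift along the tool's x, y, z in m, a list of three; "delta_rot": the turn, a rotation vector about the tool's x, y, z in degrees, a list of three. In form: {"xyz": [[dx, dy, dz], ...], "delta_rot": [[ax, ay, az], ...]}. A call has 1 to 5 rows; each row shifts and turns the pose as measured when the row begins, along the tool's axes as they then stand; what a row does not reach is not made up. A row lasts 1/8 s, in which the tool goes at most 62.5 mm and 10.7 degrees, less where a joint would pass 70% of its speed; a pose out of reach is approached as far as the arm can. A call is refused whole if a number of a shift passes 0.0625 or a number of a turn 10.7, either way. A call with a gripper value outside its range is refused whole. OPENING is the gripper's target within -1 to 1 (fully open at 1, half-way at 0, shut at -1), set as the call begins (- or left out, the last holds). The fingers move at their own pace and stop on an object; FORCE is the grip in N (left out, the last holds). Time passes only in rows, so rows that do not move let the fingers close. It gives the time, the measured TCP pose, the force and the opening at its end, in the units of the state.
- ctrl.observe(): the state, without advancing time (a new reading comes with each control period).
- imaging.snapshot(name): name is "side" or "top" or "wrist"; returns a dict with "frame" (400x640x3 uint8, red, green, blue), "z_map" (400x640 float32, m along the optical axis (not along the pixel's ray), 0 where there is no reading), "fx", "fy", "cx", "cy" (pixels), "xyz" and "attitude" of the camera in the world; the wrist camera has in their place "tool_from_camera" (4x4, takes a point from camera to tool coordinates, whose origin is the TCP and whose axes are the tool frame's). Camera axes: x right, y down, z forward; pixel columns grow to the right and rows downward; lengths in m; the calibration is good to about 2 mm. The wrist camera is an equidistant fisheye: a pixel r from the principal point sees the ray r / f radians off the axis. A picture is of the moment at which its call begins: read the wrist's pose just before it.
- ctrl.job_done(): hands the job in, once; it reports no verdict.
The state is a dict: "t": time; "joint_pos": joint angles; "qvel": joint speeds; "effort": joint torques, N m; "tool_pos": TCP position; "orientation": TCP orientation; "ft_force": force on the tool from outside, world axes, zero at the start; "moment": the same for the moment, N m; "grip_width": finger opening in m.
Only numpy, scipy, OpenCV 4.12 (cv2) and the standard library are available. Lean on these libraries where they do the work, as an engineer would, in place of code of your own. Each camera call takes 0.05 s, during which the arm holds its last target. There are 200 camera calls.

### The job

Swing the flap of the Y-chute fully over so that the lane to the square box is shut and the lane to the round tub is open. Then take the scoop by its handle, pour all three grinding balls into the top of the chute so that they run down into the round tub, and set the empty scoop back down upright on the bench.

Things in the scene. Friction and masses are not known exactly. Their poses are not given: they have to be found in the camera images.
- flap (a joint): Chute's diverter flap, an upright steel blade 102 mm long. 0 = along the chute's middle line, free end uphill, both lanes open (starts near this); positive = free end swung towards the chute's +y wall, negative = towards -y. At the stops, +0.6 and -0.6 rad, the free end is at that side wall and shuts that side's lane: parts run into the other. Stays where it is left; 1 N at its pin moves it.
- flap_pin (a point): Centre of the top of the flap's handle: a black round pin, 12 mm in diameter, standing up from the blade, leaning 13 degrees off vertical towards the exits (normal to the chute floor), 75 mm from the flap's hinge. The top 60 mm of the pin stands clear above the chute's walls. The hinge is parallel to the pin, at x = -57, y = 0, z = 101 mm (on the floor) in the chute's frame.
- chute: Fixed aluminium Y-chute on legs, open on top. Origin: on the bench under its middle; +x uphill, z up. Floor falls 13 degrees towards -x: 146 mm high at the back wall (x = 138 mm), 82 mm at the exit edge (x = -140). Walls 40 mm high. Straight trough 120 mm wide inside down to the flap's hinge; below it a wedge parts two lanes, ending at y = +59 and -59 mm over the round tub and a like square box.
- chute_head (a point): Middle of the floor of the chute's pour-in end, the uppermost 100 mm of the trough (120 mm wide inside): x = 89, y = 0, z = 135 mm in the chute's frame. The walls around it, on three sides, reach up to 185 mm above the bench at the back.
- tub: Open round white plastic tub, 104 mm across the rim, 70 mm high, loose on the bench under one of the two exits: about x = -178 and y = +64 or -64 mm in the chute's frame; a square white box of the same height stands under the other. Origin: centre of its underside.
- scoop: Steel scoop on the bench, 110 mm long (x), 72 wide, walls 50 high, about 0.2 kg. Origin: centre of the box's underside; z up. Open at -x (lip at x = -55, z = 27 mm). Floor rises 12 degrees from back to lip, so balls roll out only if it is tipped lip-down well beyond that (35 to 45 degrees). Handle: black upright post 20 x 20 mm behind the back wall, centre x = 64, y = 0, z = 0 to 115 mm, free above z = 50.
- ball1: Steel grinding ball, 20 mm in diameter, 33 g, one of three that lie in a row at the back of the scoop. Origin: its centre.
- ball2: Steel grinding ball, 20 mm in diameter, 33 g, one of three that lie in a row at the back of the scoop. Origin: its centre.
- ball3: Steel grinding ball, 20 mm in diameter, 33 g, one of three that lie in a row at the back of the scoop. Origin: its centre.

How it is judged (in metres and radians):
On the way, in this order (a step that is already met when the one before it is completed fails the run):
1. the flap is swung over to shut the lane to the square box and open the lane to the round tub (beyond 0.42 rad of its 0.6 rad stop) (((y of tub in the frame of chute above 0 m and value of joint flap below -0.42 rad) or (y of tub in the frame of chute below 0 m and value of joint flap above 0.42 rad))), for 0.2 s.
2. a ball is in the straight upper trough of the chute, below the wall tops (((x of ball1 in the frame of chute between -0.02 and 0.14 m and y of ball1 in the frame of chute between -0.06 and 0.06 m and z of ball1 in the frame of chute between 0.09 and 0.165 m) or (x of ball2 in the frame of chute between -0.02 and 0.14 m and y of ball2 in the frame of chute between -0.06 and 0.06 m and z of ball2 in the frame of chute between 0.09 and 0.165 m) or (x of ball3 in the frame of chute between -0.02 and 0.14 m and y of ball3 in the frame of chute between -0.06 and 0.06 m and z of ball3 in the frame of chute between 0.09 and 0.165 m))), for 0.03 s.
At the end, for the whole second after the job is handed in: all three balls lie at rest inside the round tub, which stands upright; the flap is still over by more than 0.42 rad on the square box's side; the scoop stands upright on the bench (within 10 degrees, underside within 12 mm of the bench), released and at rest (((y of tub in the frame of chute above 0 m and value of joint flap below -0.42 rad) or (y of tub in the frame of chute below 0 m and value of joint flap above 0.42 rad)) and horizontal distance between each of ball1, ball2, ball3 and tub below 0.052 m and z of ball1 in the frame of tub between 0 and 0.06 m and linear speed of each of ball1, ball2, ball3 below 0.1 m/s and z of ball2 in the frame of tub between 0 and 0.06 m and z of ball3 in the frame of tub between 0 and 0.06 m and angle between each of tub, scoop's own z axis and vertical below 0.17 rad and height (world z) of scoop between -0.01 and 0.012 m and linear speed of scoop below 0.03 m/s); the robot touches nothing.
It also fails if it takes over 64 s, if anything falls off the work surface, if the arm or the gripper's body presses on something with over 40 N, if the wrist force passes 120 N, or if a joint passes its speed limit or range.

## Working session

There is one attempt and no reset: what is moved stays moved. The work goes in short steps, Python scripts to look and compute and a shell command to move; the robot and the scene stay as the last step left them, time stands still between calls to the robot, and variables do not carry over. Pictures are saved under pics/ and viewed, about 8 in all and at most 12, crops included, and the job is handed in when it is done.

```bash
ls; mkdir -p pics
python3 - <<'E'
from bench import ctrl, imaging
import cv2, numpy as np
print(ctrl.observe())
for n in ("side","top"):
    s=imaging.snapshot(n); np.savez(n+"0.npz",**s)
    cv2.imwrite(f"pics/{n}0.png",s["frame"][:,:,::-1]); print(n,s["fx"],s["cx"],s["cy"],s["xyz"],s["attitude"])
E
```

```text
pics
{'t': 0.0, 'joint_pos': array([ 6.25673638e+01,  3.05831680e+00,  9.24925611e+01, -1.43520435e-03,
        8.45690904e+01, -6.81808725e+00]), 'qvel': array([ 0.02579315, -0.00656271,  0.06811869,  0.0570786 ,  0.05769655,
       -0.0496222 ]), 'effort': array([-5.83897563e-04, -3.93652046e+01, -3.70188046e+01, -1.49750817e-04,
        6.78429191e-03,  4.29230710e-06]), 'tool_pos': array([0.21976277, 0.58441718, 0.23004669]), 'orientation': array([-89.98717602,   0.1192895 ,  69.38560175]), 'ft_force': array([-0.71919134,  0.18737607,  0.81507938]), 'moment': array([ 0.00616818,  0.02591929, -0.0160003 ]), 'grip_width': 0.08548709640449444}
side 369.6713126111483 315.81326524933337 204.40765525597502 [0.48386006 0.85346411 0.65577254] [-123.29273541   -0.52349861 -174.08266301]
top 368.70613406998314 316.7348923049142 198.33169133499698 [0.39740086 0.08085955 0.87278866] [-168.85807067   -2.12005986  -89.43005312]
```

View pics/top0.png

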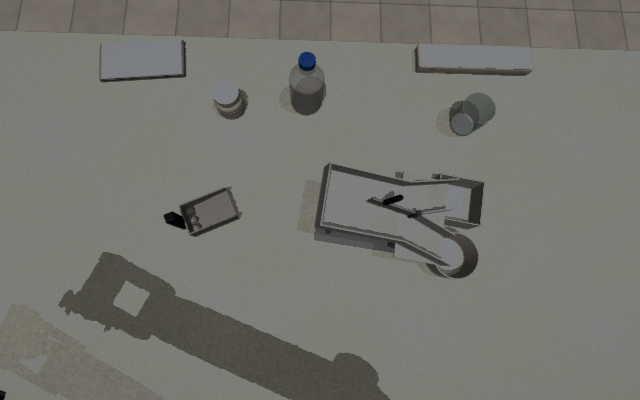

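View pics/side0.png

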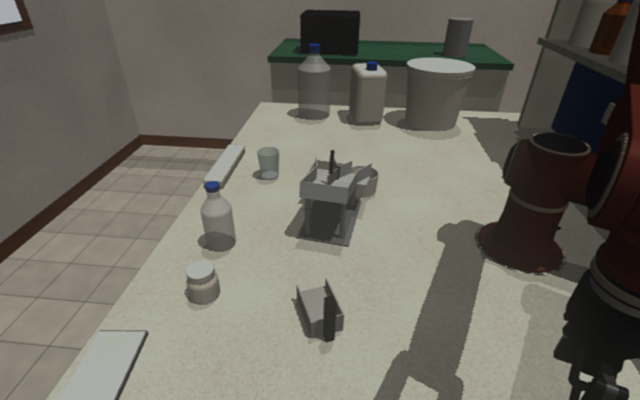

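The top view shows the chute at pixels (320–480, 165–265), with its head at the left and exits at the right. The round tub is at (452,255), the square box at (465,205), the flap pin near (395,199), and the scoop at (210,211) with its handle at (175,219) on the left. The side view agrees: pin top at (332,153), handle at (329,310).

```bash
cat > h.py <<'E'
import numpy as np, cv2
from scipy.spatial.transform import Rotation as R
def cloud(s):
    z=s["z_map"]; v,u=np.mgrid[:z.shape[0],:z.shape[1]]
    p=np.stack([(u-s["cx"])/s["fx"]*z,(v-s["cy"])/s["fy"]*z,z],-1)
    return p@R.from_euler("xyz",s["attitude"],degrees=True).as_matrix().T+s["xyz"]
def desc(name,P):
    if len(P)<4: print(name,len(P)); return
    c,wh,a=cv2.minAreaRect(P[:,:2].astype(np.float32)*1000)
    print(name,len(P),"med",np.median(P,0).round(4),"rect c",np.round(c,1),"wh",np.round(wh,1),"ang",round(a,1),"z95",np.percentile(P[:,2],[5,95]).round(4))
E
python3 - <<'E'
from h import *
for n in ("top","side"):
    s=np.load(n+"0.npz"); p=cloud(s); f=s["frame"].astype(int); ok=s["z_map"]>0; dark=(f.max(-1)<45)&ok
    z=p[...,2]
    if n=="top":
        for uv in [(210,211),(175,219),(168,214),(325,168),(320,205),(395,199),(387,201),(402,197),(412,214),(452,255),(465,205),(300,300)]: print(uv,p[uv[1],uv[0]].round(4),f[uv[1],uv[0]])
        X=p[185:240,155:250].reshape(-1,3); D=dark[185:240,155:250].ravel(); 
        C=p[150:285,300:500].reshape(-1,3); CD=dark[150:285,300:500].ravel()
    else:
        X=p[275:345,290:350].reshape(-1,3); D=dark[275:345,290:350].ravel()
        C=p[145:240,295:385].reshape(-1,3); CD=dark[145:240,295:385].ravel()
    print(n)
    desc("scoop rim",X[(X[:,2]>.04)&(X[:,2]<.056)&~D]); desc("scoop all",X[(X[:,2]>.012)&(X[:,2]<.056)&~D])
    desc("handle",X[(X[:,2]>.06)&D]); desc("handle top",X[(X[:,2]>.108)&(X[:,2]<.13)])
    desc("chute hi",C[(C[:,2]>.165)&(C[:,2]<.2)&~CD]); desc("chute >.1",C[(C[:,2]>.1)&(C[:,2]<.2)]);desc("pin",C[(C[:,2]>.175)&CD]); desc("pin top",C[(C[:,2]>.205)]); desc("tubs",C[(C[:,2]>.06)&(C[:,2]<.074)])
E
```

```text
(210, 211) [0.5324 0.2995 0.015 ] [100  98  95]
(175, 219) [0.4999 0.3461 0.1082] [8 7 5]
(168, 214) [0.5096 0.36   0.1117] [ 8  9 12]
(325, 168) [0.601  0.0398 0.158 ] [52 51 50]
(320, 205) [0.5243 0.0495 0.1633] [50 49 48]
(395, 199) [ 0.5299 -0.0875  0.2082] [2 0 3]
(387, 201) [ 0.532  -0.0799  0.1761] [3 4 1]
(402, 197) [ 0.5326 -0.099   0.2145] [18 10 15]
(412, 214) [ 0.5156 -0.1435  0.1239] [21 23 19]
(452, 255) [ 0.4379 -0.2712  0.0034] [124 128 131]
(465, 205) [ 0.559  -0.3114  0.0018] [124 126 117]
(300, 300) [0.3323 0.0862 0.002 ] [124 127 117]
top
scoop rim 246 med [0.5165 0.3121 0.0481] rect c [525.3 307.5] wh [ 73.  127.3] ang 23.8 z95 [0.0429 0.0506]
scoop all 1117 med [0.5357 0.289  0.0216] rect c [525.4 307.2] wh [ 72.9 128.2] ang 23.9 z95 [0.0131 0.0495]
handle 187 med [0.5012 0.352  0.1058] rect c [502.9 356.4] wh [20. 18.] ang 23.7 z95 [0.0653 0.1152]
handle top 102 med [0.5028 0.357  0.1133] rect c [503.1 357.6] wh [21.1 20.1] ang 25.1 z95 [0.1103 0.1161]
chute hi 465 med [0.5479 0.0366 0.176 ] rect c [534.6 -21.9] wh [138.6 126.5] ang 81.5 z95 [0.1663 0.1848]
chu
[... 687 characters left out ...]
ect c [502.3 368.7] wh [18.   6.8] ang 3.4 z95 [0.0701 0.1128]
handle top 98 med [0.5037 0.3624 0.1134] rect c [503.9 360.6] wh [19.3 20. ] ang 21.0 z95 [0.1091 0.1151]
chute hi 440 med [0.5399 0.0441 0.1754] rect c [535.6 -19.2] wh [144.4 125.7] ang 81.7 z95 [0.1661 0.1843]
chute >.1 1881 med [ 0.5276 -0.0041  0.1464] rect c [522.6 -87.4] wh [291.8 183.5] ang 82.2 z95 [0.1034 0.1816]
pin 29 med [ 0.5322 -0.0829  0.1912] rect c [533.6 -83. ] wh [ 5.6 12.4] ang 9.6 z95 [0.1762 0.2132]
pin top 62 med [0.4839 0.8535 0.6558] rect c [506.7 378.5] wh [  8.7 951. ] ang 3.3 z95 [0.2061 0.6558]
tubs 191 med [ 0.4943 -0.2721  0.0661] rect c [ 520.3 -140.9] wh [346.1 229.8] ang 80.0 z95 [0.0606 0.0711]
```

Run:
```python
import cv2
for n,(a,b,c,d) in {"top":(150,285,150,500)}.items():
    i=cv2.imread(f"pics/{n}0.png")[a:b,c:d]; cv2.imwrite("pics/crop1.png",cv2.convertScaleAbs(cv2.resize(i,(800,309),interpolation=cv2.INTER_CUBIC),alpha=1.6))
```

```text
(no output)
```

View pics/crop1.png

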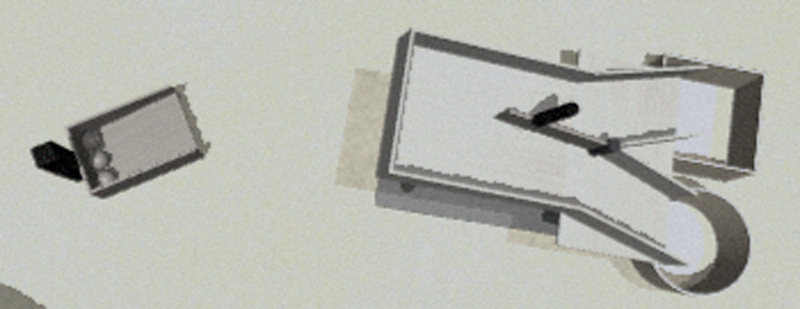

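The crop confirms the layout: round tub on the robot-near side (chute +y), and the flap blade slightly towards −y. The pin, hinge, handle and scoop heights all match the text. So the flap has to go to −0.6, which is the world +x side.

```bash
cat >> h.py <<'E'
CY=81.8; CO=np.array([.5238,-.0895,0]); CR=R.from_euler("z",CY,degrees=True)
def ch(x,y,z): return CR.apply([x/1000,y/1000,z/1000])+CO
def toch(p): return (CR.inv().apply(np.array(p)-CO)*1000).round(1)
def plan(xyz,ori,n=None,start=None,step=.06,rs=10.5):
    from bench import ctrl
    s=ctrl.observe()
    p0,o0=(s["tool_pos"],s["orientation"]) if start is None else start
    a=R.from_euler("xyz",o0,degrees=True); b=R.from_euler("xyz",ori,degrees=True)
    d=np.array(xyz)-p0; rv=(a.inv()*b).as_rotvec()
    m=n or int(max(np.ceil(np.linalg.norm(d)/step),np.ceil(np.degrees(np.linalg.norm(rv))/rs),1))
    print("from",np.round(p0,4),np.round(o0,1),"rows",m)
    for i in range(m):
        r=a*R.from_rotvec(rv*i/m); print((r.inv().apply(d/m)).round(4).tolist(),np.degrees(rv/m).round(1).tolist())
E
python3 - <<'E'
from h import *
T=ch(-3,-10,280); print(T, "tub?",toch([.438,-.271,0]))
plan(T,[-90,0,CY-90])
E
```

```text
[ 0.53326988 -0.09389562  0.28      ] tub? [-191.9   59.     0. ]
from [0.2198 0.5845 0.2302] [-90.    0.1  69.4] rows 13
[-0.0404, -0.0038, -0.0409] [0.0, 6.0, -0.0]
[-0.0359, -0.0038, -0.0449] [0.0, 6.0, -0.0]
[-0.031, -0.0038, -0.0484] [0.0, 6.0, -0.0]
[-0.0258, -0.0038, -0.0514] [0.0, 6.0, -0.0]
[-0.0203, -0.0038, -0.0538] [0.0, 6.0, -0.0]
[-0.0146, -0.0038, -0.0556] [0.0, 6.0, -0.0]
[-0.0088, -0.0038, -0.0568] [0.0, 6.0, -0.0]
[-0.0028, -0.0038, -0.0574] [0.0, 6.0, -0.0]
[0.0032, -0.0038, -0.0574] [0.0, 6.0, -0.0]
[0.0091, -0.0038, -0.0568] [0.0, 6.0, -0.0]
[0.015, -0.0038, -0.0555] [0.0, 6.0, -0.0]
[0.0207, -0.0038, -0.0536] [0.0, 6.0, -0.0]
[0.0261, -0.0038, -0.0512] [0.0, 6.0, -0.0]
```

```bash
python3 -m crank '{"xyz":[[-0.04,-0.01,-0.041],[-0.036,-0.01,-0.045],[-0.031,-0.01,-0.048],[-0.026,-0.01,-0.051],[-0.02,-0.01,-0.054]],"delta_rot":[[0,6,0],[0,6,0],[0,6,0],[0,6,0],[0,6,0]]}' 0 60
python3 -m crank '{"xyz":[[-0.015,0,-0.056],[-0.009,0,-0.057],[-0.003,0,-0.057],[0.003,0,-0.057],[0.009,0,-0.057]],"delta_rot":[[0,6,0],[0,6,0],[0,6,0],[0,6,0],[0,6,0]]}'
python3 - <<'E'
from h import *
plan(ch(-3,-10,280),[-90,0,CY-90])
E
```

```text
t: 0.72
tool_pos: [0.339, 0.3175, 0.2773]
orientation: [-90.2, 0.5, 38.8]
ft_force: [0.8, 0.1, -0.3]
grip_width: 0.0427
t: 1.35
tool_pos: [0.4549, 0.0448, 0.2786]
orientation: [-90.4, 0.2, 7.9]
ft_force: [0.4, 1.1, -0.3]
grip_width: 0.0425
from [0.4549 0.0448 0.2786] [-90.4   0.2   7.9] rows 3
[0.0195, -0.0002, -0.0494] [0.1, 5.4, -0.0]
[0.0241, -0.0003, -0.0474] [0.1, 5.4, -0.0]
[0.0284, -0.0004, -0.0449] [0.1, 5.4, -0.0]
```

```bash
python3 -m crank '{"xyz":[[0.02,0,-0.049],[0.024,0,-0.047],[0.028,0,-0.045],[0,0,0]],"delta_rot":[[0,5.4,0],[0,5.4,0],[0,5.4,0],[0,0,0]]}'
python3 - <<'E'
from h import *
from bench import imaging
plan(ch(-3,-10,172),[-90,0,CY-90])
s=imaging.snapshot("wrist"); np.savez("w1.npz",**s); cv2.imwrite("pics/w1.png",s["frame"][:,:,::-1])
print(s["tool_from_camera"].round(3).tolist(),s["fx"],s["cx"],s["cy"])
E
```

```text
t: 1.85
tool_pos: [0.5338, -0.102, 0.277]
orientation: [-90.4, 0.2, -9.3]
ft_force: [-0.2, 1.6, -0.1]
grip_width: 0.0426
from [ 0.5338 -0.102   0.277 ] [-90.4   0.2  -9.3] rows 2
[-0.0007, 0.0525, 0.0043] [0.2, -0.5, -0.1]
[-0.0008, 0.0525, 0.0041] [0.2, -0.5, -0.1]
[[1.0, -0.0, 0.0, -0.001], [-0.001, -0.291, 0.957, -0.141], [-0.0, -0.957, -0.291, 0.073], [0.0, 0.0, 0.0, 1.0]] 309.70691628693146 316.6673010119404 200.7887005829249
```

View pics/w1.png

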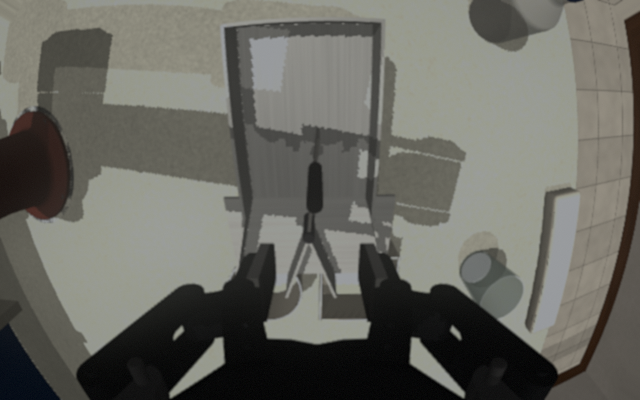

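The wrist view shows the pin at (315,165–210), centred between the open fingers at (258,265) and (372,265). I'm descending around it.

```bash
python3 -m crank '{"xyz":[[-0.001,0.05,0.004],[-0.001,0.05,0.004],[0,0.004,0]],"delta_rot":[[0,-0.5,0],[0,-0.5,0],[0,0,0]]}'
python3 - <<'E'
from h import *
plan(ch(-12,-58,172),[-90,0,CY-90],n=4)
E
```

```text
t: 2.28
tool_pos: [0.5317, -0.09, 0.1721]
orientation: [-90.3, 0.1, -7.9]
ft_force: [0.2, -0.3, 0.4]
grip_width: 0.0428
from [ 0.5317 -0.09    0.1721] [-90.3   0.1  -7.9] rows 4
[0.0125, 0.0, -0.0032] [0.1, 0.1, -0.0]
[0.0125, 0.0, -0.0032] [0.1, 0.1, -0.0]
[0.0125, 0.0, -0.0032] [0.1, 0.1, -0.0]
[0.0125, 0.0, -0.0032] [0.1, 0.1, -0.0]
```

```bash
python3 -m crank '{"xyz":[[0.012,0,-0.003],[0.012,0,-0.003],[0.012,0,-0.003],[0.008,0,-0.002]],"delta_rot":[[0,0,0],[0,0,0],[0,0,0],[0,0,0]]}'
python3 -m crank '{"xyz":[[0.003,0,0],[0.003,0,0],[0,0,0],[0,0,0]],"delta_rot":[[0,0,0],[0,0,0],[0,0,0],[0,0,0]]}'
python3 - <<'E'
from h import *
from bench import ctrl
print(toch(ctrl.observe()["tool_pos"]))
E
```

```text
t: 2.78
tool_pos: [0.5789, -0.1078, 0.1787]
orientation: [-90.4, -0.3, -7.8]
ft_force: [-2.3, -0.6, -1.2]
grip_width: 0.0425
t: 3.28
tool_pos: [0.581, -0.1086, 0.1788]
orientation: [-90.4, 0.6, -7.8]
ft_force: [-0.6, 0.6, -1.6]
grip_width: 0.0428
[-10.7 -59.4 178.8]
```

```bash
python3 -m crank '{"xyz":[[0.004,0,0],[0.004,0,0]],"delta_rot":[[0,0,0],[0,0,0]]}'
python3 -m crank '{"xyz":[[-0.012,-0.01,0],[-0.01,-0.05,0],[0,-0.05,0],[0,0,0]],"delta_rot":[[0,0,0],[0,0,0],[0,0,0],[0,0,0]]}'
python3 - <<'E'
from h import *
from bench import imaging
s=imaging.snapshot("wrist"); cv2.imwrite("pics/w2.png",s["frame"][:,:,::-1])
for n in ("top",):
    s=imaging.snapshot(n);p=cloud(s); X=p[150:285,300:500].reshape(-1,3);D=(s["frame"].max(-1)<45)[150:285,300:500].ravel()
    m=D&(X[:,2]>.205)&(X[:,2]<.225); desc("pin",X[m]); print(toch(np.median(X[m],0)) if m.any() else "")
E
```

```text
t: 3.52
tool_pos: [0.5812, -0.1086, 0.1779]
orientation: [-90.4, 1.9, -7.8]
ft_force: [-21.6, 3.3, 9.5]
grip_width: 0.0431
t: 4.03
tool_pos: [0.564, -0.1054, 0.2938]
orientation: [-90.4, 1.5, -7.8]
ft_force: [-0.2, 0.1, 0.8]
grip_width: 0.0427
pin 30 med [ 0.5633 -0.1082  0.213 ] rect c [ 564.2 -108.5] wh [ 8.3 10.7] ang 75.5 z95 [0.2059 0.2153]
[-12.9 -41.7 213. ]
```

View pics/w2.png

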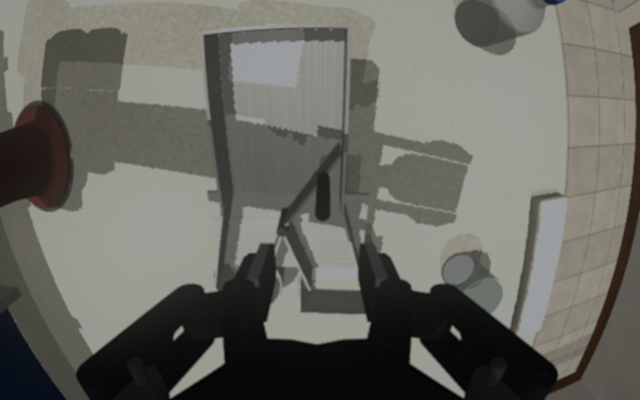

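The flap is over: the blade runs from the hinge (285,225) to the wall (341,148), pin y is −41.7 mm against −42 expected at the stop, and it met the stop with 21 N. Next, the scoop.

Run:
```python
from h import *
plan([.5035,.359,.22],[-90,0,114])
```

```text
from [ 0.562  -0.1049  0.2886] [-90.3   2.   -7.8] rows 12
[-0.0099, 0.0059, 0.0377] [-0.2, -10.2, -0.1]
[-0.0031, 0.0058, 0.0388] [-0.2, -10.2, -0.1]
[0.0038, 0.0056, 0.0388] [-0.2, -10.2, -0.1]
[0.0105, 0.0056, 0.0375] [-0.2, -10.2, -0.1]
[0.017, 0.0055, 0.0351] [-0.2, -10.2, -0.1]
[0.0229, 0.0054, 0.0316] [-0.2, -10.2, -0.1]
[0.0281, 0.0054, 0.0271] [-0.2, -10.2, -0.1]
[0.0324, 0.0054, 0.0217] [-0.2, -10.2, -0.1]
[0.0357, 0.0054, 0.0157] [-0.2, -10.2, -0.1]
[0.0379, 0.0055, 0.0092] [-0.2, -10.2, -0.1]
[0.0389, 0.0055, 0.0023] [-0.2, -10.2, -0.1]
[0.0387, 0.0056, -0.0045] [-0.2, -10.2, -0.1]
```

```bash
python3 -m crank '{"xyz":[[-0.01,-0.01,0.038],[-0.003,0,0.039],[0.004,0,0.039],[0.011,0,0.038],[0.017,0,0.035]],"delta_rot":[[0,-10.2,0],[0,-10.2,0],[0,-10.2,0],[0,-10.2,0],[0,-10.2,0]]}'
python3 -m crank '{"xyz":[[0.023,0.01,0.032],[0.028,0.01,0.027],[0.032,0.01,0.022],[0.036,0.01,0.016],[0.038,0.01,0.009]],"delta_rot":[[0,-10.2,0],[0,-10.2,0],[0,-10.2,0],[0,-10.2,0],[0,-10.2,0]]}'
python3 - <<'E'
from h import *
plan([.5035,.359,.22],[-90,0,114])
E
```

```text
t: 4.75
tool_pos: [0.5342, 0.093, 0.2899]
orientation: [-88.0, 1.8, 44.5]
ft_force: [-0.3, -0.0, -0.5]
grip_width: 0.0425
t: 5.38
tool_pos: [0.4944, 0.2917, 0.2311]
orientation: [-86.8, -0.4, 97.2]
ft_force: [0.1, -0.3, -0.8]
grip_width: 0.0431
from [0.4944 0.2917 0.2311] [-86.8  -0.4  97.2] rows 2
[0.0328, 0.0053, -0.0091] [-1.6, -8.4, 0.4]
[0.0311, 0.0054, -0.0136] [-1.6, -8.4, 0.4]
```

```bash
python3 -m crank '{"xyz":[[0.033,0.005,-0.009],[0.031,0.005,-0.014],[0,0,0]],"delta_rot":[[-1.6,-8.4,0.4],[-1.6,-8.4,0.4],[0,0,0]]}'
python3 - <<'E'
from h import *
from bench import imaging,ctrl
s=ctrl.observe(); w=imaging.snapshot("wrist"); cv2.imwrite("pics/w3.png",w["frame"][:,:,::-1])
# depth-based handle top in wrist view
v,u=np.mgrid[:400,:640]; x=(u-w["cx"])/w["fx"]; y=(v-w["cy"])/w["fy"]; r=np.hypot(x,y)+1e-9
z=w["z_map"]; k=np.tan(r)/r; P=np.stack([x*k*z,y*k*z,z],-1); T=w["tool_from_camera"]
P=P@T[:3,:3].T+T[:3,3]; W=P@R.from_euler("xyz",s["orientation"],degrees=True).as_matrix().T+s["tool_pos"]
m=(z>0)&(W[...,2]>.105)&(W[...,2]<.125)&(np.hypot(W[...,0]-.5035,W[...,1]-.359)<.05); desc("handle top",W[m])
m=(z>0)&(W[...,2]>.042)&(W[...,2]<.056)&(np.hypot(W[...,0]-.53,W[...,1]-.30)<.1); desc("rim",W[m])
plan([.5035,.359,.066],[-90,0,114])
E
```

```text
t: 5.75
tool_pos: [0.4997, 0.3623, 0.2121]
orientation: [-89.6, -0.1, 114.8]
ft_force: [-0.4, -0.6, 1.1]
grip_width: 0.0426
handle top 598 med [0.5011 0.359  0.1136] rect c [502.3 359.6] wh [21.1 19.8] ang 24.5 z95 [0.1094 0.1148]
rim 998 med [0.517  0.3108 0.0485] rect c [525.  309.2] wh [ 73.5 128.8] ang 24.0 z95 [0.0431 0.0501]
from [0.4999 0.3612 0.2122] [-89.6  -0.  114.7] rows 3
[-0.0012, 0.0487, -0.0012] [-0.1, 0.2, 0.0]
[-0.0012, 0.0487, -0.001] [-0.1, 0.2, 0.0]
[-0.0012, 0.0487, -0.0009] [-0.1, 0.2, 0.0]
```

View pics/w3.png

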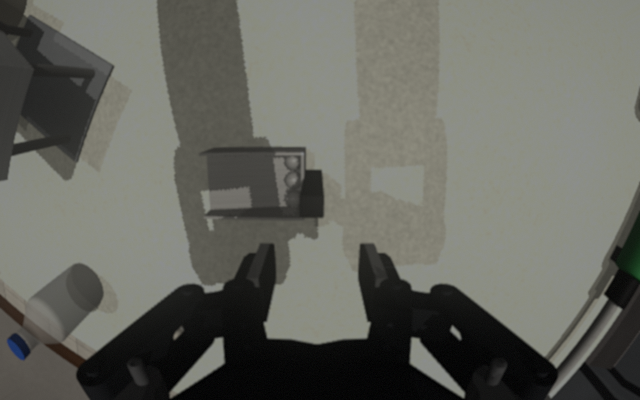

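The wrist view shows the handle at (312,193), centred between the fingers, with the three balls in the scoop at (292,160–198). All three views agree on the handle to 2 mm, so I'm descending to grip it.

```bash
python3 -m crank '{"xyz":[[-0.001,0.049,-0.001],[-0.001,0.049,-0.001],[-0.001,0.045,-0.001],[0,0.002,0]],"delta_rot":[[0,0,0],[0,0.4,0],[0,0.3,0],[0,0,0]]}'
python3 -m crank '{"xyz":[[0,0,0],[0,0,0],[0,0,0],[0,0,0]],"delta_rot":[[0,0,0],[0,0,0],[0,0,0],[0,0,0]]}' -1 80
```

```text
t: 6.3
tool_pos: [0.5037, 0.3552, 0.0634]
orientation: [-89.5, 0.0, 113.5]
ft_force: [-1.2, -0.9, -0.2]
grip_width: 0.0426
t: 6.8
tool_pos: [0.5066, 0.3559, 0.0691]
orientation: [-90.0, -0.0, 113.4]
ft_force: [0.3, -0.3, -2.7]
grip_width: 0.0196
```

```bash
cat >> h.py <<'E'
TZ=.069
def scoop_tcp(cx,cy,cz,th,yaw=CY):  # lip's bottom corner in chute mm, tilt, -> TCP, orientation
    q=R.from_euler("zy",[0,-th],degrees=True) if 0 else R.from_euler("z",yaw,degrees=True)*R.from_euler("y",-th,degrees=True)
    return ch(cx,cy,cz)+q.apply([.119,0,TZ]),[-90,-th,yaw]
E
python3 -m crank '{"xyz":[[0,-0.01,0],[0,-0.02,0],[0,-0.03,0],[0,-0.04,0],[0,-0.04,0]],"delta_rot":[[0,0,0],[0,0,0],[0,0,0],[0,0,0],[0,0,0]]}'
python3 -m crank '{"xyz":[[0,-0.04,0],[0,-0.04,0],[0,-0.025,0],[0,-0.005,0]],"delta_rot":[[0,0,0],[0,0,0],[0,0,0],[0,0,0]]}'
python3 - <<'E'
from h import *
t,o=scoop_tcp(110,0,235,0); print(t); plan(t,o,step=.025)
E
```

```text
t: 7.42
tool_pos: [0.505, 0.3552, 0.2144]
orientation: [-89.7, -0.0, 113.4]
ft_force: [0.9, 1.3, -2.5]
grip_width: 0.019
t: 7.92
tool_pos: [0.506, 0.356, 0.3403]
orientation: [-90.6, -0.1, 113.4]
ft_force: [-0.3, -0.4, -2.4]
grip_width: 0.0194
[0.55646203 0.13715876 0.304     ]
from [0.506  0.356  0.3403] [-9.060e+01 -1.000e-01  1.134e+02] rows 10
[-0.0221, 0.0036, 0.0041] [0.1, 3.2, 0.0]
[-0.0223, 0.0036, 0.0029] [0.1, 3.2, 0.0]
[-0.0224, 0.0036, 0.0016] [0.1, 3.2, 0.0]
[-0.0225, 0.0036, 0.0004] [0.1, 3.2, 0.0]
[-0.0224, 0.0036, -0.0008] [0.1, 3.2, 0.0]
[-0.0224, 0.0036, -0.0021] [0.1, 3.2, 0.0]
[-0.0222, 0.0036, -0.0033] [0.1, 3.2, 0.0]
[-0.022, 0.0036, -0.0045] [0.1, 3.2, 0.0]
[-0.0217, 0.0036, -0.0058] [0.1, 3.2, 0.0]
[-0.0214, 0.0036, -0.0069] [0.1, 3.2, 0.0]
```

```bash
python3 -m crank '{"xyz":[[-0.012,0,0.002],[-0.022,0,0.002],[-0.022,0,0.002],[-0.022,0,0],[-0.022,0,-0.001]],"delta_rot":[[0.1,3.2,0],[0.1,3.2,0],[0.1,3.2,0],[0.1,3.2,0],[0.1,3.2,0]]}'
python3 -m crank '{"xyz":[[-0.022,0.003,-0.002],[-0.022,0.003,-0.003],[-0.022,0.003,-0.005],[-0.02,0.003,-0.006],[-0.012,0.003,-0.004]],"delta_rot":[[0,3.2,0],[0,3.2,0],[0,3.2,0],[0,3.2,0],[0,3.2,0]]}'
python3 - <<'E'
from h import *
from bench import ctrl,imaging
t,o=scoop_tcp(110,0,235,0); plan(t,o,step=.025); print(ctrl.observe()["joint_pos"].round(1))
s=imaging.snapshot("side"); cv2.imwrite("pics/s4.png",cv2.resize(s["frame"][60:360,200:600,::-1],(800,600)))
E
```

```text
t: 8.55
tool_pos: [0.5279, 0.2502, 0.3334]
orientation: [-89.5, 0.1, 96.3]
ft_force: [-0.4, 0.4, -3.2]
grip_width: 0.0191
t: 9.18
tool_pos: [0.5458, 0.1395, 0.3086]
orientation: [-88.8, 0.7, 78.7]
ft_force: [0.3, 0.1, -2.6]
grip_width: 0.0189
from [0.5458 0.1395 0.3086] [-88.8   0.7  78.7] rows 1
[-0.0002, 0.0044, -0.011] [-1.3, -3.1, -0.7]
[  6.9  -6.4  94.3  -0.3  93.5 -71.8]
```

View pics/s4.png

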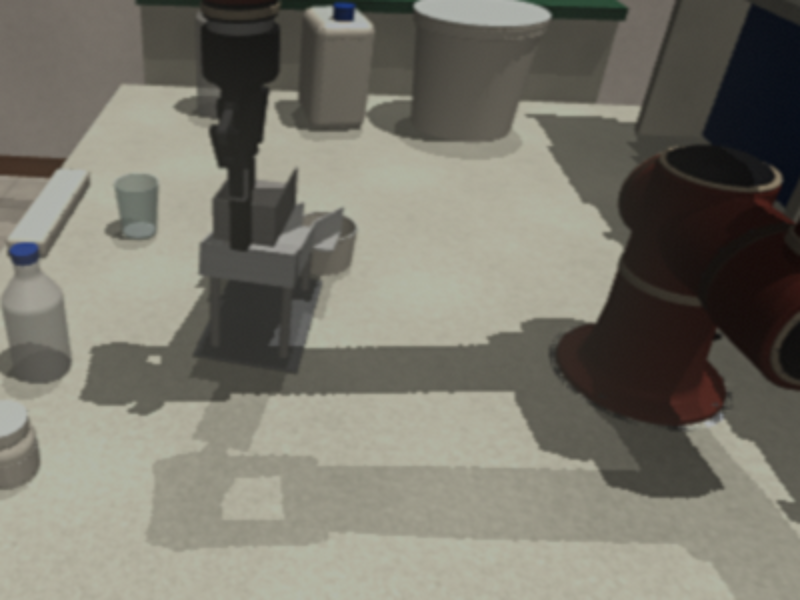

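The side view shows the scoop held level at (255,205), over the chute's head. I'll correct, then tilt.

```bash
python3 -m crank '{"xyz":[[0,0.004,-0.011],[0,0,0]],"delta_rot":[[-1.3,-3.1,-0.7],[0,0,0]]}'
python3 - <<'E'
from h import *
from bench import ctrl
a=scoop_tcp(105,0,215,14); b=scoop_tcp(100,0,190,28);c=scoop_tcp(100,0,176,42); 
plan(*a,n=3); plan(*b,n=3,start=a); plan(*c,n=3,start=b)
E
```

```text
t: 9.48
tool_pos: [0.5559, 0.135, 0.3019]
orientation: [-89.9, 0.1, 81.6]
ft_force: [0.1, 0.3, -2.5]
grip_width: 0.0193
from [0.5559 0.135  0.3019] [-89.9   0.1  81.6] rows 3
[-0.0077, -0.0029, -0.0001] [-0.0, -0.1, -4.7]
[-0.0074, -0.0035, -0.0001] [-0.0, -0.1, -4.7]
[-0.0071, -0.0041, -0.0001] [-0.0, -0.1, -4.7]
from [0.5529 0.1122 0.3107] [-90.  -14.   81.8] rows 3
[-0.0104, -0.0012, -0.0] [0.0, -0.0, -4.7]
[-0.0102, -0.0021, -0.0] [0.0, -0.0, -4.7]
[-0.01, -0.0029, -0.0] [0.0, -0.0, -4.7]
from [0.5484 0.0814 0.3068] [-90.  -28.   81.8] rows 3
[-0.0089, -0.0048, 0.0] [0.0, -0.0, -4.7]
[-0.0085, -0.0055, 0.0] [0.0, -0.0, -4.7]
[-0.008, -0.0062, 0.0] [0.0, -0.0, -4.7]
```

```bash
python3 -m crank '{"xyz":[[-0.008,-0.003,0],[-0.007,-0.0035,0],[-0.007,-0.004,0]],"delta_rot":[[0,0,-4.7],[0,0,-4.7],[0,0,-4.7]]}'
python3 -m crank '{"xyz":[[-0.01,-0.001,0],[-0.01,-0.002,0],[-0.01,-0.003,0]],"delta_rot":[[0,0,-4.7],[0,0,-4.7],[0,0,-4.7]]}'
python3 - <<'E'
from h import *
from bench import ctrl
plan(*scoop_tcp(100,0,176,42)); print(ctrl.observe()["joint_pos"].round(1))
E
```

```text
t: 9.85
tool_pos: [0.5512, 0.1146, 0.3105]
orientation: [-89.6, -14.4, 81.6]
ft_force: [-1.0, 0.4, -2.8]
grip_width: 0.0189
t: 10.22
tool_pos: [0.5456, 0.0847, 0.3076]
orientation: [-89.6, -28.9, 81.5]
ft_force: [0.1, 0.7, -2.0]
grip_width: 0.0189
from [0.5456 0.0847 0.3076] [-89.6 -28.9  81.5] rows 2
[-0.0147, -0.0077, -0.0017] [-0.1, -0.2, -6.6]
[-0.0137, -0.0094, -0.0017] [-0.1, -0.2, -6.6]
[-13.4 -11.3 102.1  28.7  92.1 -94.6]
```

```bash
python3 -m crank '{"xyz":[[-0.011,-0.005,-0.001],[-0.01,-0.006,-0.001],[-0.008,-0.006,-0.001],[0,0,0],[0,0,0]],"delta_rot":[[0,0,-4.7],[0,0,-4.7],[0,0,-4.7],[0,0,0],[0,0,0]]}'
python3 - <<'E'
from h import *
from bench import ctrl,imaging
plan(*scoop_tcp(100,0,176,42)); print(ctrl.observe()["joint_pos"].round(1))
s=imaging.snapshot("wrist"); a=s["frame"][:,:,::-1]; s=imaging.snapshot("top"); b=cv2.resize(s["frame"][140:290,250:500,::-1],(640,384)); cv2.imwrite("pics/c5.png",cv2.resize(np.vstack([a[:216],b]),(640,600)))
E
```

```text
t: 10.85
tool_pos: [0.5422, 0.0498, 0.3065]
orientation: [-89.2, -43.1, 81.0]
ft_force: [0.2, 0.3, -1.8]
grip_width: 0.019
from [0.5422 0.0498 0.3065] [-89.2 -43.1  81. ] rows 1
[0.0016, 0.0009, -0.0016] [-0.3, -0.6, 1.1]
[ -23.1   -9.4  104.4   41.6   96.7 -103.8]
```

View pics/c5.png

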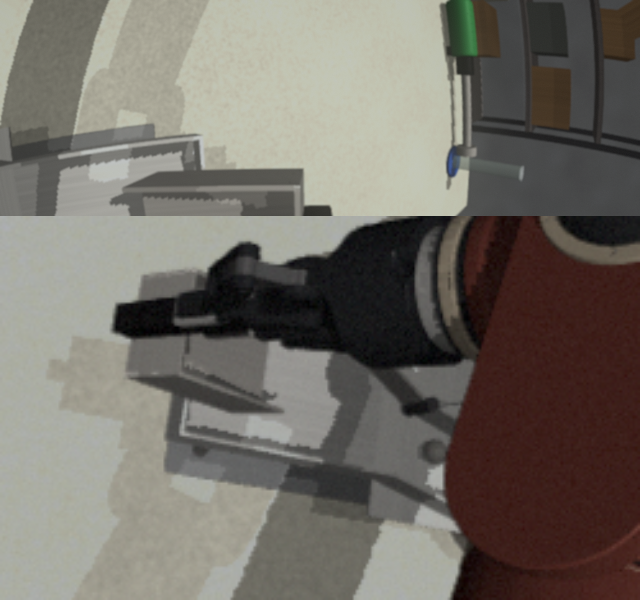

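A ball is visible at (433,450), running down the tub lane past the flap. The vertical load fell by about 0.8 N, close to three balls. I'll hold a little and check the tub.

```bash
python3 -m crank '{"xyz":[[0,0,0],[0,0,0],[0,0,0],[0,0,0],[0,0,0]],"delta_rot":[[0,0,-1.5],[0,0,0],[0,0,0],[0,0,0],[0,0,0]]}'
python3 - <<'E'
from h import *
b=scoop_tcp(105,0,205,25); c=scoop_tcp(125,0,235,0); plan(*b,n=3); plan(*c,n=3,start=b)
E
```

```text
t: 11.58
tool_pos: [0.5422, 0.0515, 0.3075]
orientation: [-89.3, -44.7, 81.3]
ft_force: [0.0, 0.1, -1.7]
grip_width: 0.0189
from [0.5422 0.0515 0.3075] [-89.3 -44.7  81.3] rows 3
[0.0122, 0.0073, -0.0006] [-0.1, -0.1, 6.6]
[0.013, 0.0058, -0.0006] [-0.1, -0.1, 6.6]
[0.0136, 0.0043, -0.0006] [-0.1, -0.1, 6.6]
from [0.55   0.0923 0.3178] [-90.  -25.   81.8] rows 3
[0.0163, 0.0127, 0.0] [0.0, 0.0, 8.3]
[0.0179, 0.0102, 0.0] [0.0, 0.0, 8.3]
[0.0192, 0.0075, 0.0] [0.0, 0.0, 8.3]
```

```bash
python3 -m crank '{"xyz":[[0.012,0.007,0],[0.013,0.006,0],[0.014,0.004,0]],"delta_rot":[[0,0,6.6],[0,0,6.6],[0,0,6.6]]}'
python3 -m crank '{"xyz":[[0.016,0.013,0],[0.018,0.01,0],[0.019,0.0075,0],[0,0,0]],"delta_rot":[[0,0,8.3],[0,0,8.3],[0,0,8.3],[0,0,0]]}'
python3 - <<'E'
from h import *
from bench import ctrl,imaging
print(ctrl.observe()["ft_force"])
a=imaging.snapshot("wrist")["frame"]; s=imaging.snapshot("top"); b=s["frame"][140:290,250:500]
cv2.imwrite("pics/c6.png",cv2.convertScaleAbs(np.hstack([cv2.resize(a[100:300,200:440],(396,330)),cv2.resize(b[20:150,80:240],(404,330))])[:,:,::-1],alpha=1.5))
plan([.508,.356,.30],[-90,0,CY+20],step=.05)
E
```

```text
t: 11.95
tool_pos: [0.5481, 0.091, 0.316]
orientation: [-89.2, -24.3, 81.1]
ft_force: [-0.4, -0.0, -1.8]
grip_width: 0.0193
t: 12.45
tool_pos: [0.5574, 0.1548, 0.3033]
orientation: [-89.5, 1.1, 81.6]
ft_force: [0.4, -0.2, -1.6]
grip_width: 0.0189
[ 0.39140112 -0.16955011 -1.62698313]
from [0.5577 0.1521 0.3038] [-89.6   1.1  81.3] rows 5
[0.0388, 0.0001, 0.016] [-0.1, -4.1, -0.2]
[0.0399, 0.0002, 0.0132] [-0.1, -4.1, -0.2]
[0.0407, 0.0003, 0.0103] [-0.1, -4.1, -0.2]
[0.0413, 0.0005, 0.0074] [-0.1, -4.1, -0.2]
[0.0418, 0.0006, 0.0044] [-0.1, -4.1, -0.2]
```

View pics/c6.png

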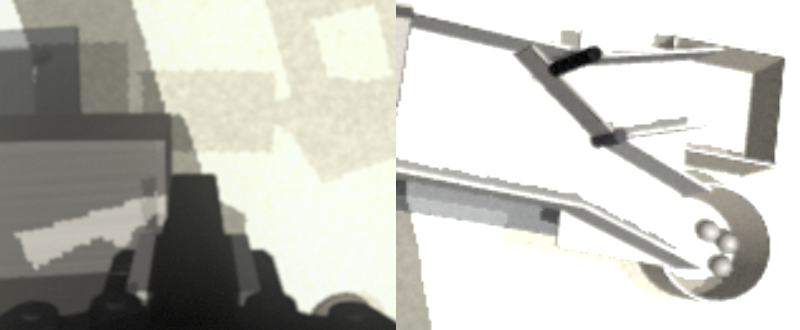

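All three balls are in the tub, at (707,230), (728,243) and (720,265). The scoop is empty and the flap is still over. Now the scoop goes back to the bench where it stood.

```bash
python3 -m crank '{"xyz":[[0.039,0,0.016],[0.04,0,0.013],[0.041,0,0.01],[0.041,0,0.007],[0.042,0,0.004]],"delta_rot":[[0,-4.1,0],[0,-4.1,0],[0,-4.1,0],[0,-4.1,0],[0,-4.1,0]]}'
python3 -m crank '{"xyz":[[0,0.06,0],[0,0.06,0],[0,0.05,0],[0,0.03,0],[0,0,0]],"delta_rot":[[0,0,0],[0,0,0],[0,0,0],[0,0,0],[0,0,0]]}'
python3 - <<'E'
from h import *
from bench import ctrl
s=ctrl.observe(); plan([s["tool_pos"][0],s["tool_pos"][1],.0705],[-90,0,s["orientation"][2]])
E
```

```text
t: 13.18
tool_pos: [0.5114, 0.3524, 0.3017]
orientation: [-89.3, 0.6, 101.4]
ft_force: [0.7, -0.1, -1.6]
grip_width: 0.0192
t: 13.8
tool_pos: [0.5128, 0.3464, 0.0992]
orientation: [-89.5, 0.2, 100.9]
ft_force: [-0.5, 0.8, -1.8]
grip_width: 0.0193
from [0.5128 0.3464 0.0992] [-89.5   0.2 100.9] rows 1
[0.0001, 0.0287, -0.0003] [-0.5, -0.0, -0.2]
```

```bash
python3 -m crank '{"xyz":[[0,0.012,0],[0,0.01,0],[0,0.004,0],[0,0,0]],"delta_rot":[[-0.5,0,-0.2],[0,0,0],[0,0,0],[0,0,0]]}'
python3 -m crank '{"xyz":[[0,0.002,0],[0,0.002,0],[0,0,0]],"delta_rot":[[0,0,0],[0,0,0],[0,0,0]]}'
```

```text
t: 14.3
tool_pos: [0.5167, 0.3465, 0.0775]
orientation: [-90.5, -0.2, 100.7]
ft_force: [0.1, -0.1, -1.7]
grip_width: 0.0191
t: 14.68
tool_pos: [0.5175, 0.3472, 0.0746]
orientation: [-90.6, -0.2, 100.8]
ft_force: [-0.4, -0.3, -1.3]
grip_width: 0.0192
```

```bash
python3 -m crank '{"xyz":[[0,0.003,0],[0,0.002,0],[0,0.002,0],[0,0,0]],"delta_rot":[[0.5,0,0],[0,0,0],[0,0,0],[0,0,0]]}'
```

```text
t: 15.18
tool_pos: [0.5175, 0.3473, 0.067]
orientation: [-90.1, -0.2, 100.8]
ft_force: [-0.3, -0.1, -2.2]
grip_width: 0.0191
```

```bash
python3 -m crank '{"xyz":[[0,0.002,0],[0,0.001,0],[0,0,0]],"delta_rot":[[0,0,0],[0,0,0],[0,0,0]]}'
python3 -c "
from h import *
from bench import imaging
s=imaging.snapshot('side');p=cloud(s)[270:350,285:355].reshape(-1,3);m=np.hypot(p[:,0]-.5175,p[:,1]-.347)<.03
print('handle top z',np.percentile(p[m&(p[:,2]>.1)&(p[:,2]<.135)&(s['frame'].max(-1)[270:350,285:355].ravel()<45)][:,2],[50,95,99]))
q=p[(p[:,2]>.04)&(p[:,2]<.07)&(p[:,1]<.34)&(p[:,1]>.2)];desc('rim',q)"
```

```text
t: 15.55
tool_pos: [0.518, 0.3477, 0.0659]
orientation: [-90.1, -0.2, 100.8]
ft_force: [-1.4, 0.2, -0.6]
grip_width: 0.0194
handle top z [0.13334339 0.1345715  0.13465538]
rim 140 med [0.4984 0.3145 0.0484] rect c [530.4 286.8] wh [ 71.9 109. ] ang 10.8 z95 [0.0415 0.0507]
```

The rim top is at 50.7 mm (50 nominal) and the load is nearly off, so the scoop is on the bench. Releasing.

```bash
python3 -m crank '{"xyz":[[0,0.001,0],[0,0,0]],"delta_rot":[[0,0,0],[0,0,0]]}'
python3 -m crank '{"xyz":[[0,0,0],[0,0,0],[0,0,0],[0,0,0]],"delta_rot":[[0,0,0],[0,0,0],[0,0,0],[0,0,0]]}' 0
python3 -m crank '{"xyz":[[0,-0.02,0],[0,-0.05,0],[0,-0.06,0],[0,-0.06,0],[0,0,0]],"delta_rot":[[0,0,0],[0,0,0],[0,0,0],[0,0,0],[0,0,0]]}'
python3 - <<'E'
from h import *
from bench import ctrl,imaging
t=imaging.snapshot("top"); s=imaging.snapshot("side")
cv2.imwrite("pics/c7.png",np.hstack([cv2.resize(t["frame"][140:300,150:500],(480,219))[:,:,::-1],cv2.resize(s["frame"][240:370,260:400],(236,219))[:,:,::-1]]))
for s,w in((t,(180,250,150,260)),(s,(260,360,280,370))):
    p=cloud(s)[w[0]:w[1],w[2]:w[3]].reshape(-1,3); desc("rim",p[(p[:,2]>.04)&(p[:,2]<.065)]); desc("handle top",p[(p[:,2]>.105)&(p[:,2]<.125)])
E
```

```text
t: 15.85
tool_pos: [0.5182, 0.3477, 0.0657]
orientation: [-90.1, -0.2, 100.8]
ft_force: [-1.6, -0.2, 2.4]
grip_width: 0.0192
t: 16.35
tool_pos: [0.5187, 0.348, 0.0648]
orientation: [-90.2, -0.3, 100.8]
ft_force: [-0.2, -0.2, -1.0]
grip_width: 0.0427
t: 16.98
tool_pos: [0.5184, 0.3471, 0.2668]
orientation: [-90.5, -0.4, 100.8]
ft_force: [0.2, 0.4, -0.5]
grip_width: 0.0425
rim 311 med [0.5193 0.3089 0.0479] rect c [529.2 291.2] wh [ 73.3 125.4] ang 11.0 z95 [0.041  0.0557]
handle top 111 med [0.5178 0.3449 0.1132] rect c [518.5 346.1] wh [20.2 20.7] ang 9.9 z95 [0.1068 0.1158]
rim 305 med [0.5172 0.3353 0.0482] rect c [529.4 294.9] wh [ 72.  132.6] ang 10.9 z95 [0.0413 0.0596]
handle top 108 med [0.5184 0.3522 0.113 ] rect c [519.  348.8] wh [19.6 22.1] ang 5.7 z95 [0.107  0.1148]
```

View pics/c7.png

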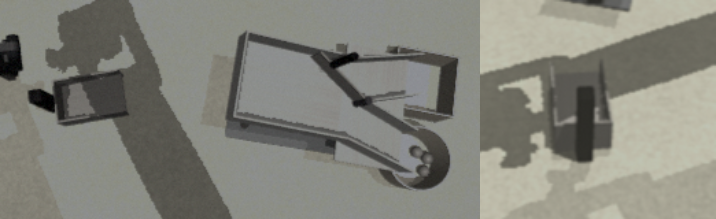

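The scoop stands upright, empty and released at (90,97). The three balls are in the tub at (420,160), and the flap is over. Handing in.

```bash
python3 -c "
from bench import ctrl
print(ctrl.observe()['qvel'].round(2)); print(ctrl.job_done())"
```

```text
[-0.22  2.14  3.49 -0.04 -0.27  0.09]
the job is handed in; nothing more can be done
None
```

I swung the flap fully over to shut the square box's lane, poured all three balls down the chute into the round tub, set the empty scoop back on the bench and handed the job in. The hand-in gives no verdict, so this rests on my own checks at about 17 s of the 64 s allowed.

- **Flap:** the pin measured y = −41.7 mm in the chute frame, against −42 mm expected at the −0.6 rad stop. It pushed against the stop with about 23 N, and the last picture shows it still over.
- **Balls:** all three lie in the tub in the last two top pictures.
- **Scoop:** it stands empty and upright. Both cameras put the handle top at 113–116 mm (115 nominal) and the rim at about 50 mm (50 nominal), so it is on the bench. It is about 2 cm from where it started and turned about 13 degrees.
- **Robot:** the fingers are open and the tool tip is at 0.27 m, well above everything. The arm was still settling slightly at hand-in, at up to 3.5 degrees/s.

No check failed. The only disagreement was a few millimetres between the two cameras' scoop positions along y.

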